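# Moisture check on a tiled sample

## Robot

A 6-joint arm with a two-finger parallel gripper is mounted at the origin on the work surface. World frame = base frame: x ahead of the robot, y to its left, z up, the work surface at z = 0. Lengths are in mm, angles in rad, forces in N, time in s.
With the tool pointing down it reaches from about 275 to 1000 mm from the base axis. Payload 8.4 kg.
Tool frame: the origin (TCP) lies at the very end of the fingers, on their centre line; the grasp point (between the pads) lies 19 mm behind it; z points along the fingers, y is the line along which they close (so a half turn about z gives the same grasp; the last joint's range is limited). The gripper opens to 85 mm and grips with 20 to 120 N. Pads are 22 mm wide; open, the fingers measure 114 mm over their backs; the gripper's body (76 mm by 85 mm) begins 54 mm behind the grasp point. The pads swing forward as they close: fully open they stand 13 mm farther back than shut.
Start: joints at [1.286, 0.353, 1.633, -0, 1.155, -0.002], TCP at [174.402, 600.177, 231.281] pointing down, gripper open.
Joint ranges: [-2.63, 2.63], [-0.92, 2.1], [0.06, 2.66], [-1.3, 4.44], [0, 2.69], [-3.02, 3.02]. Speed limits (rad/s): [2.22, 2.22, 2.79, 3.14, 3.14, 3.14].

## Interface

Orientations are given as a rotation vector (axis times angle).
In Python, from plant import bot gives the robot as it stands. The module is installed in compiled form; this text tells all that it offers.
- The arm moves only by the tool apply_moves, never from a script. Its argument "commands" is a list that holds one entry, the list of rows, each a list of 5 numbers: the shift along the tool's x, y, z in m, then the turn about the tool's z in degrees, then the finger opening in m, from 0 to 0.0854. A call has 1 to 8 rows; each row shifts and turns the commanded pose from where the row before left it, along the tool's axes as they then stand; what a row does not reach is not made up. A row lasts 1/12 s, in which the tool goes at most 41.7 mm and 7.16 degrees, less where a joint would pass 70% of its speed; a pose out of reach is approached as far as the arm can. A call is refused whole if a number of a shift passes 0.0417 or a number of a turn 7.16, either way. A call with a gripper value outside its range is refused whole. The fingers move at their own pace and stop on an object; "force" is the grip in N (left out, the last holds). Time passes only in rows, so rows that do not move let the fingers close. It gives the time, the measured TCP pose, the force, the opening and the grip force at its end, in the units of the state.
- bot.get_state(): the state, without advancing time (a new reading comes with each control period).
- bot.read_camera(name): name is "side" or "top"; returns a dict with "pixels" (480x640x3 uint8, red, green, blue), "range_z" (480x640 float32, mm along the optical axis (not along the pixel's ray), 0 where there is no reading), "fovy" (degrees; the focal length in pixels is half the picture's height over the tangent of half this angle, whatever the lens; pixels are square), "cx", "cy" (the principal point, pixels), "R" (3x3) and "t" (3): a world point X has camera coordinates R X + t. Camera axes: x right, y down, z forward; pixel columns grow to the right and rows downward; lengths in mm; the calibration is good to about 2 mm. A picture is of the moment at which its call begins.
- bot.sign_off(): hands the job in; it is judged then, once.
The state is a dict: "t": time; "q": joint angles; "joint_vel": joint speeds; "joint_efforts": joint torques, N m; "eef_pos": TCP position; "ee_rot": TCP orientation; "ft_force": force on the tool from outside, world axes, zero at the start; "wrist_torque": the same for the moment, N m; "grip_width": finger opening in mm; "grasp_force": force on a finger pad.
Only numpy, scipy, OpenCV 4.12 (cv2) and the standard library are available. Lean on these libraries where they do the work, as an engineer would, in place of code of your own. Each camera call takes 0.05 s, during which the arm holds its last target. There are 200 camera calls.

## Task

Lift the moisture meter out of its dock and hold its sprung tip on the pencilled ring-and-cross mark of the slanted tile sample, with the tip inside the ring, the meter square to the tile's face (not plumb), and a light push so that the tip is pressed about half-way in. Finish like that, still gripping the meter with the tip on the mark; do not knock hard against the tiles, and leave the kettle, bowl, mug and tin alone.

Things in the scene. Friction and masses are not known exactly. Their poses are not given: they have to be found in the camera images.
- meter_grip (a point): Grip point of the moisture meter: a white block handle 44 (its x) x 26 (y) x 110 mm tall (z), 0.11-0.23 kg, with a steel collar 18 mm wide, 28 mm long below it, then a thin sprung tip. The point is on the long axis, 80 mm above the handle's underside, 30 mm below its top; grip here across y. z points from tip to top. It starts upright, loose, in the dock, underside 55 mm above the worktop.
- meter_tip (a point): The end of the meter's sprung tip, on the long axis, 122 mm below meter_grip with the tip fully out (42 mm below the handle's underside). The tip is 8 mm in diameter, its end a ball of radius 4 mm. z as for meter_grip.
- plunger (a joint): How far the sprung tip is pushed into the collar, in m: 0 fully out, 0.010 bottomed. The spring gives 0.5 N per mm (5 N at 10 mm) and starts from zero.
- dock: Fixed grey dock in which the meter stands: base 94 x 76 mm, pocket open at the top with 2 mm of play on each side of the handle, rim 80 mm above the worktop (the lowest 25 mm of the handle is inside). Origin: centre of the underside; x, y along the meter's at the start. Draw the meter straight up by 70 mm or more to clear it.
- mark: Pencilled mark on the sample's tiles: a dark ring 25 mm across with a 36 mm cross through it. Origin: centre of the cross, on the tile surface, 60 mm above the worktop, half-way up the slope, up to 75 mm either side of its middle. z points out of the tile, square to its face (20 degrees from vertical, leaning to the low edge), x up the slope, y level along the tile.
- sample: Fixed slanted sample: four cream wall tiles on a board 200 mm (up the slope) x 250 mm (level) on timber feet, rising 20 degrees from the low edge near the robot (26 mm high) to the far edge (94 mm high); unyielding. Origin on the worktop below the centre of the face; x level from low to high edge, y level along the tiles.
- kettle: Bystander: steel kettle, 150 mm across and 222 mm tall with a black handle at its y side. Origin: centre of the underside.
- bowl: Bystander: bowl 140 mm across, 55 mm tall. Origin: centre of the underside.
- mug: Bystander: white mug 80 mm across, 95 mm tall. Origin: centre of the underside.
- tin: Bystander: closed tin 80 mm across, 110 mm tall. Origin: centre of the underside.
Things that resemble listed ones, but are neither listed nor needed, are in the scene too. Of the things shaped like the part that bears meter_grip, the white one is meant.

How it is judged (in metres and radians):
On the way:
1. the meter is lifted clear of its dock (height (world z) of meter_tip above 0.082 m), for 0.1 s.
At the end, for the whole second after the job is handed in: The gripper still holds the meter, at rest and free of the dock, its tip on the tile within 10 mm of the mark's centre, its long axis within 10 degrees of square to the tile's face, the sprung tip pressed in by 2 to 8.5 mm, the push on the sample between 0.6 and 8 N (distance between meter_tip and mark below 0.01 m and angle between the z axis of meter_grip and the z axis of mark, either way round below 0.175 rad and height (world z) of meter_grip above 0.12 m and value of joint plunger between 0.002 and 0.0085 m and contact force between meter and sample between 0.6 and 8 N and contact force between the fingers and meter above 3 N and contact force between meter and dock below 0.1 N and linear speed of meter below 0.02 m/s); the arm keeps its last pose, push and grip.
It fails at once if the meter or the robot knocked hard against the sample (over 25 N) (contact force between any of meter, the arm, the fingers and sample above 25 N).
It fails at once if a bystander was moved by more than 20 mm (distance of any of kettle, bowl, mug, tin from where it was at the start of the episode above 0.02 m).
It also fails if it takes over 43 s, if anything falls off the work surface, if the arm or the gripper's body presses on something with over 40 N, if the wrist force passes 120 N, or if a joint passes its speed limit or range.

## Working session

There is one attempt and no reset: what is moved stays moved. The work goes in short steps, Python scripts to look and compute and a tool call to move; the robot and the scene stay as the last step left them, time stands still between calls to the robot, and variables do not carry over. Pictures are saved under pics/ and viewed, at most 10 in all, crops included, and the job is handed in when it is done.

Besides the shell and the picture viewer there is one more tool, called after ">>>" as a command line: name --argument value ..., lists and objects as JSON in quotes. apply_moves: Moves the arm, as the interface text tells. Its arguments: {"type":"object","properties":{"commands":{"type":"array","items":{"type":"array","items":{"type":"array","items":{"type":"number"}}}},"force":{"type":"number"}},"required":["commands"]}

```bash
mkdir -p pics; cat > h.py <<'E'
import numpy as np, cv2
from plant import bot
def cam(n):
    c=bot.read_camera(n); c['f']=240/np.tan(np.radians(c['fovy'])/2); return c
def world(c):
    z=c['range_z'].astype(float); v,u=np.mgrid[:480,:640]
    P=np.stack([(u-c['cx'])*z/c['f'],(v-c['cy'])*z/c['f'],z],-1)
    W=(P-np.array(c['t']).ravel())@np.array(c['R']); W[z==0]=np.nan
    return W
def save(c,n): cv2.imwrite('pics/'+n,c['pixels'][:,:,::-1])
E
python3 - <<'E'
from h import *
for n in('top','side'):
    c=cam(n); save(c,n+'0.png'); W=world(c); np.savez(n+'0.npz',W=W,px=c['pixels'])
    print(n,c['fovy'],c['cx'],c['cy'],np.round(c['R'],3).tolist(),np.round(c['t'],1))
print(bot.get_state())
E
```

```text
top 56.68328546937345 319.5567131554455 233.81527276308253 [[0.042, -0.999, 0.006], [-0.972, -0.042, -0.23], [0.23, 0.004, -0.973]] [ -64.7  615.1 1076.6]
side 57.38970016145782 322.130168467537 239.93797305691024 [[0.876, -0.482, 0.008], [-0.31, -0.576, -0.756], [0.369, 0.66, -0.654]] [-521.3  236.9 1031.8]
{'t': 0.1, 'q': array([ 1.28558862e+00,  3.53606755e-01,  1.63404481e+00,  1.95223998e-05,
        1.15517870e+00, -2.42287591e-03]), 'joint_vel': array([-0.00028097, -0.00076252, -0.00110856, -0.00132254, -0.00082139,
       -0.00050487]), 'joint_efforts': array([-6.27218415e-04, -6.06358624e+01, -3.42819750e+01, -1.74039513e-05,
        3.88097571e-03,  1.14152246e-05]), 'eef_pos': array([174.28600123, 599.7777347 , 230.62573784]), 'ee_rot': array([-4.42703513e-01, -3.11004644e+00,  1.91983292e-03]), 'ft_force': array([ 0.60635137,  0.77165289, -0.29274063]), 'wrist_torque': array([ 0.0172708 , -0.04172507,  0.02379709]), 'grasp_force': 0.0, 'grip_width': 85.1318253000155}
```

View pics/top0.png

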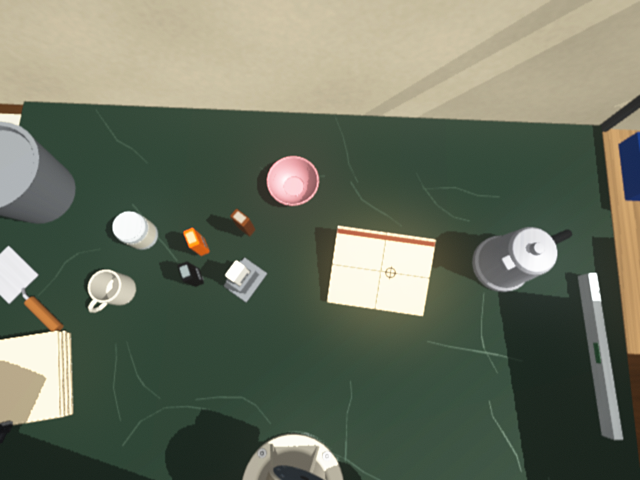

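View pics/side0.png

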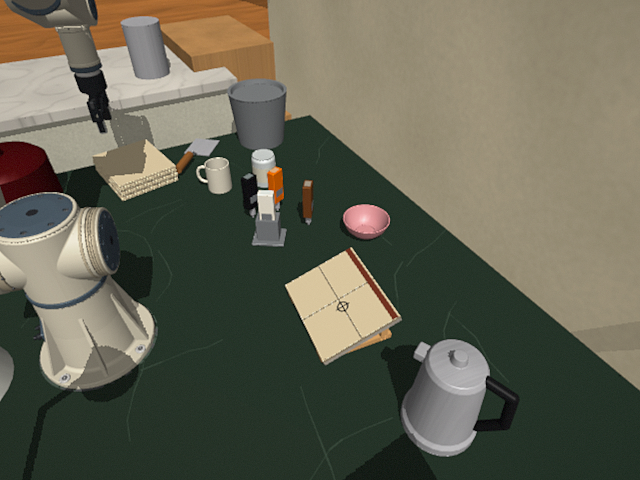

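The top view shows the white meter at about (237,271) in its dock at (245,280), with the black one at (190,271), orange at (196,241) and brown at (243,222). The mark is at (390,272). In the side view the meter is at (266,204) and the mark at (342,307). The moves cannot tilt the tool, so I plan to pivot the meter in the grip against the dock rim.

```bash
python3 - <<'E'
from h import *
D=np.load('top0.npz');W=D['W'];px=D['px'].astype(int)
S=np.load('side0.npz');V=S['W'];ps=S['px'].astype(int)
def box(m,W): 
    P=W[m]; r=cv2.minAreaRect(P[:,:2].astype(np.float32)); return np.round(r[0],1),np.round(r[1],1),round(r[2],1),len(P),np.round(np.percentile(P[:,2],[2,50,98]),1)
def reg(W,u0,u1,v0,v1):
    m=np.zeros((480,640),bool); m[v0:v1,u0:u1]=1; return m&np.isfinite(W[...,0])
m=reg(W,215,275,250,305)
print('handle top',box(m&(W[...,2]>155)&(W[...,2]<175),W)); print('dock rim',box(m&(W[...,2]>70)&(W[...,2]<90),W))
print('meter body',box(m&(W[...,2]>95),W))
print('side handle',box(reg(V,250,280,185,225)&(V[...,2]>95),V), 'top',box(reg(V,250,280,180,225)&(V[...,2]>158),V))
m=reg(V,245,292,205,250);print('side rim',box(m&(V[...,2]>75)&(V[...,2]<84),V))
for n,r in dict(black=(175,210,255,290),orange=(180,212,222,260),brown=(228,258,205,240)).items():
    q=reg(W,*r); print(n,box(q&(W[...,2]>60),W))
# tile plane
for A,p,r,rm in((W,px,(330,435,240,310),(375,406,258,287)),(V,ps,(300,385,265,345),(328,358,294,320))):
    m=reg(A,*r)&(p.min(-1)>130)&(A[...,2]>25)&(A[...,2]<100); P=A[m]; c=P.mean(0); 
    for _ in range(3):
        k=np.linalg.svd(P-c,full_matrices=False)[2][2]; e=abs((P-c)@k); P=P[e<4]; c=P.mean(0)
    k*=np.sign(k[2]); print('tile n',k,np.degrees(np.arccos(k[2])),'az',np.degrees(np.arctan2(-k[1],-k[0])),c,len(P))
    g=p.sum(-1); q=reg(A,*rm); loc=cv2.medianBlur(g.clip(0,765).astype(np.float32)[...,None]/3 if 0 else (g//3).astype(np.uint8),21)
    d=q&(g/3<loc-25); vu=np.argwhere(d); 
    (a,b),rr=cv2.minEnclosingCircle(vu[:,::-1].astype(np.float32)); print('mark px',a,b,rr,vu.mean(0)[::-1],len(vu),A[int(round(b)),int(round(a))])
cv2.imwrite('pics/c1.png',np.hstack([cv2.resize(D['px'][200:320,160:280,::-1],(400,400)),cv2.resize(D['px'][245:300,365:420,::-1],(400,400))]))
E
```

```text
handle top (array([500.3, 154.8]), array([26.3, 43.3]), 59.4, 220, array([159.3, 165.3, 169.8]))
dock rim (array([500.7, 155.6]), array([47.4, 64. ]), 57.7, 226, array([71.9, 80.3, 86.5]))
meter body (array([500.1, 154.9]), array([26.9, 43.6]), 57.6, 323, array([ 98.9, 163.8, 169.1]))
side handle (array([512. , 214.3]), array([152.1,  82.9]), 60.3, 541, array([ 96. , 127.7, 168.2])) top (array([497.4, 152.5]), array([27.5, 44.3]), 66.1, 116, array([158.8, 165.4, 169.6]))
side rim (array([498.9, 153.4]), array([50.9, 65.5]), 61.5, 139, array([75.5, 80.9, 83.8]))
black (array([495.9, 273.1]), array([44.3, 26.6]), 23.6, 407, array([ 66.5, 148. , 156.3]))
orange (array([576.9, 267.6]), array([43.8, 26.7]), 27.8, 376, array([ 63.5, 148. , 155.9]))
brown (array([631.7, 156.1]), array([43.5, 26.2]), 54.5, 331, array([ 65. , 150.1, 156.2]))
tile n [-0.33963385  0.03374153  0.93995231] 19.95645017404028 az -5.673534720297404 [ 522.05938187 -198.68883994   57.48699094] 6051
mark px 387.9459533691406 272.3513488769531 13.157856941223145 [388.20879121 272.13186813] 91 [ 527.25508391 -217.64199129   60.35645091]
tile n [-0.3414109   0.03471745  0.93927275] 20.07021967244947 az -5.8063436347809425 [ 521.97125537 -212.43636123   59.0827438 ] 5206
mark px 342.5 306.5 15.116316795349121 [341.68055556 305.41666667] 144 [ 525.61353126 -222.78212769   60.69576656]
```

View pics/c1.png

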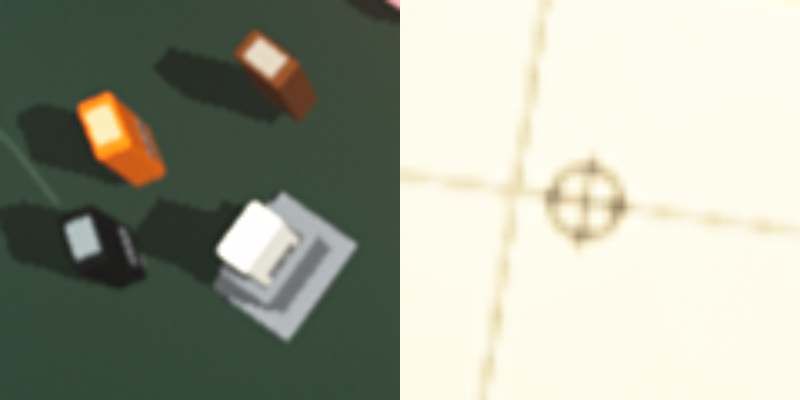

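```bash
cat >> h.py <<'E'
from scipy.spatial.transform import Rotation as Ro
def pose():
    s=bot.get_state(); return s,np.array(s['eef_pos']),Ro.from_rotvec(s['ee_rot']).as_matrix()
def rel(target,yaw=None):
    s,p,R=pose(); y=np.degrees(np.arctan2(R[1,1],R[0,1]))
    print('t',round(s['t'],2),'p',p.round(1),'tool y az',round(y,1),'tilt',np.degrees(np.arccos(-R[2,2])).round(2),'w',round(s['grip_width'],1),'gf',round(s['grasp_force'],1),'F',np.round(s['ft_force'],1),'q6',round(s['q'][5],2))
    print('tool delta mm',(R.T@(np.array(target)-p)).round(1)); print('R',R.round(2).tolist())
E
python3 - <<'E'
from h import *
rel([499,154,231])
W=np.load('top0.npz')['W']
m=np.zeros((480,640),bool);m[250:305,215:275]=1;m&=np.isfinite(W[...,0])&(W[...,2]>155)
P=W[m][:,:2];v=np.linalg.svd(P-P.mean(0),full_matrices=False)[2];print('long axis az',np.degrees(np.arctan2(v[0,1],v[0,0])))
E
```

```text
t 0.1 p [174.3 599.8 230.6] tool y az 73.8 tilt 0.07 w 85.1 gf 0.0 F [ 0.6  0.8 -0.3] q6 -0.0
tool delta mm [-436.2 -337.5    0. ]
R [[-0.96, 0.28, -0.0], [0.28, 0.96, -0.0], [0.0, -0.0, -1.0]]
long axis az 147.25426158956813
```

>>> apply_moves --commands '[[[-0.0273,-0.0211,0,0,0.0854],[-0.0273,-0.0211,0,0,0.0854],[-0.0273,-0.0211,0,0,0.0854],[-0.0273,-0.0211,0,0,0.0854],[-0.0273,-0.0211,0,0,0.0854],[-0.0273,-0.0211,0,0,0.0854],[-0.0273,-0.0211,0,0,0.0854],[-0.0273,-0.0211,0,0,0.0854]]]'

```text
t: 0.77
eef_pos: [337.5, 375.5, 231.1]
ee_rot: [-0.442, -3.11, 0.001]
ft_force: [-0.0, 0.6, -0.1]
grip_width: 85.8
grasp_force: 0.0
```

>>> apply_moves --commands '[[[-0.0273,-0.0211,0,0,0.0854],[-0.0273,-0.0211,0,0,0.0854],[-0.0273,-0.0211,0,0,0.0854],[-0.0273,-0.0211,0,0,0.0854],[-0.0273,-0.0211,0,0,0.0854],[-0.0273,-0.0211,0,0,0.0854],[-0.0273,-0.0211,0,0,0.0854],[-0.0273,-0.0211,0,0,0.0854]]]'

```text
t: 1.43
eef_pos: [500.2, 152.4, 231.1]
ee_rot: [-0.443, -3.11, 0.0]
ft_force: [0.0, 0.2, 0.5]
grip_width: 85.9
grasp_force: 0.0
```

>>> apply_moves --commands '[[[0,0,0,5,0.0854],[0,0,0,5,0.0854],[0,0,0,4.8,0.0854],[0,0,0,0,0.0854],[0,0,0,0,0.0854]]]'

```text
t: 1.85
eef_pos: [499.5, 154.0, 231.1]
ee_rot: [-0.836, -3.028, 0.0]
ft_force: [1.2, 0.2, 0.3]
grip_width: 85.1
grasp_force: 0.0
```

```bash
python3 - <<'E'
from h import *
rel([499,154,117]); c=cam('side'); W=world(c)
cv2.imwrite('pics/c2.png',cv2.resize(c['pixels'][100:260,180:380,::-1],(750,600)))
E
```

```text
t 1.85 p [499.5 154.  231.1] tool y az 59.1 tilt 0.03 w 85.1 gf 0.0 F [1.2 0.2 0.3] q6 -0.74
tool delta mm [  0.4  -0.2 114.1]
R [[-0.86, 0.51, -0.0], [0.51, 0.86, -0.0], [0.0, -0.0, -1.0]]
```

View pics/c2.png

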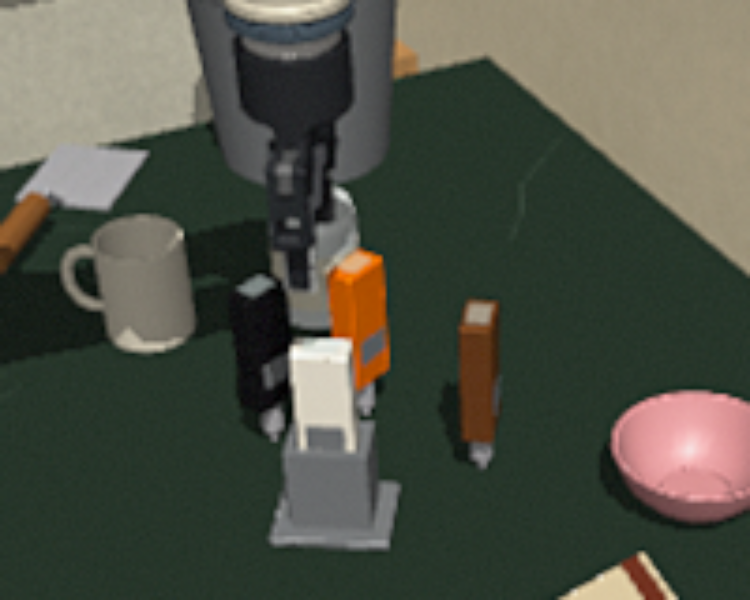

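The picture shows the meter at crop (322,400) below the gripper, with the fingers at about (300,230). The neighbours clear the finger line, so I'm descending to grip.

>>> apply_moves --commands '[[[0,0,0.0285,0,0.0854],[0,0,0.0285,0,0.0854],[0,0,0.0285,0,0.0854],[0,0,0.0285,0,0.0854],[0,0,0,0,0.0854],[0,0,0,0,0.02],[0,0,0,0,0.02],[0,0,0,0,0.02]]]' --force 30

```text
t: 2.57
eef_pos: [500.9, 154.6, 119.1]
ee_rot: [0.838, 3.025, 0.002]
ft_force: [0.4, -0.0, 1.3]
grip_width: 51.5
grasp_force: 0.0
```

>>> apply_moves --commands '[[[0,0,0,0,0.02],[0,0,0,0,0.02],[0,0,0,0,0.02],[0,0,0,0,0.02],[0,0,0,0,0.02]]]'

```text
t: 2.98
eef_pos: [500.6, 154.4, 118.7]
ee_rot: [0.839, 3.025, 0.002]
ft_force: [-0.5, 0.6, 7.0]
grip_width: 25.8
grasp_force: 30.7
```

>>> apply_moves --commands '[[[0,0,-0.013,0,0.02],[0,0,-0.013,0,0.02],[0,0,-0.013,0,0.02],[0,0,0,0,0.02],[0,0,0,0,0.02]]]'

```text
t: 3.4
eef_pos: [500.1, 154.2, 157.0]
ee_rot: [0.839, 3.026, 0.002]
ft_force: [-0.7, 0.1, -2.1]
grip_width: 25.8
grasp_force: 29.9
```

```bash
python3 - <<'E'
from h import *
rel([499,154,157]); c=cam('side')
cv2.imwrite('pics/c3.png',cv2.resize(c['pixels'][140:260,210:330,::-1],(600,600)))
E
```

```text
t 3.4 p [500.1 154.2 157. ] tool y az 59.0 tilt 0.11 w 25.8 gf 29.9 F [-0.7  0.1 -2.1] q6 -0.73
tool delta mm [ 0.8 -0.8 -0. ]
R [[-0.86, 0.52, 0.0], [0.52, 0.86, 0.0], [-0.0, 0.0, -1.0]]
```

View pics/c3.png

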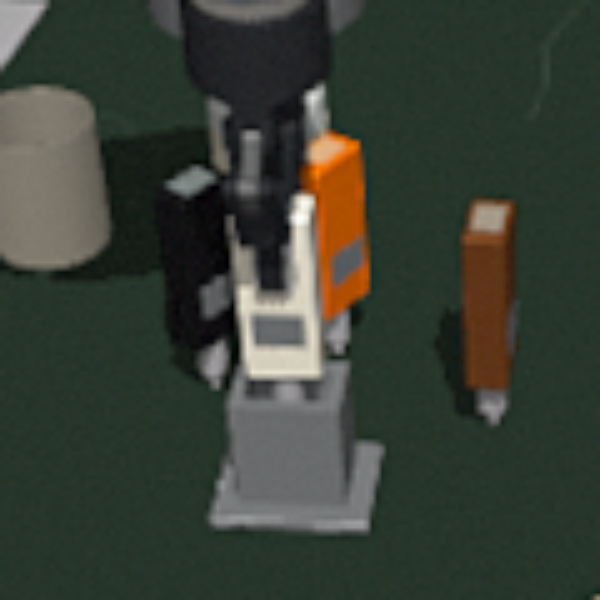

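The meter is lifted, with its underside just above the rim (about 285,375) and the collar still in the pocket. Next I lower it 5 mm and pivot it in the grip against the rim.

>>> apply_moves --commands '[[[0,0,0.005,0,0.02],[0.007,0,0,0,0.02],[0.007,0,0,0,0.02],[0.007,0,0,0,0.02],[0.007,0,0,0,0.02],[0,0,0,0,0.02]]]' --force 20

```text
t: 3.95
eef_pos: [474.4, 169.1, 151.2]
ee_rot: [-0.838, -3.027, 0.0]
ft_force: [-0.9, -0.6, -1.2]
grip_width: 26.2
grasp_force: 24.6
```

>>> apply_moves --commands '[[[0.005,0,0,0,0.02],[0.005,0,0,0,0.02],[0.005,0,0,0,0.02],[0.005,0,0,0,0.02],[0,0,0,0,0.02],[0,0,0,0,0.02]]]'

```text
t: 4.45
eef_pos: [458.1, 179.1, 151.5]
ee_rot: [-0.839, -3.027, -0.0]
ft_force: [1.1, -0.9, -0.8]
grip_width: 26.0
grasp_force: 24.8
```

```bash
python3 - <<'E'
from h import *
rel([499,154,152]); c=cam('side')
cv2.imwrite('pics/c4.png',cv2.resize(c['pixels'][140:260,190:310,::-1],(600,600)))
E
```

```text
t 4.45 p [458.1 179.1 151.5] tool y az 59.0 tilt 0.03 w 26.0 gf 24.8 F [ 1.1 -0.9 -0.8] q6 -0.66
tool delta mm [-48.   -0.5  -0.6]
R [[-0.86, 0.51, -0.0], [0.51, 0.86, 0.0], [0.0, 0.0, -1.0]]
```

View pics/c4.png

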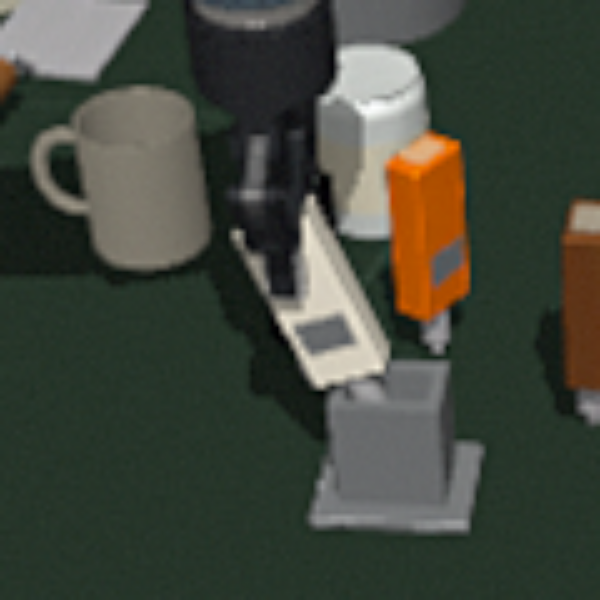

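The meter leans with its top to the left, its edge running from (235,235) to (315,385), which is about 20°. I'm raising it clear and measuring the tilt.

>>> apply_moves --commands '[[[0,0,-0.015,0,0.02],[0,0,-0.02,0,0.02],[0,0,-0.02,0,0.02],[0,0,-0.02,0,0.02],[0,0,-0.02,0,0.02],[0,0,-0.02,0,0.02],[0,0,0,0,0.02],[0,0,0,0,0.02]]]' --force 40

```text
t: 5.17
eef_pos: [458.6, 179.0, 266.6]
ee_rot: [0.84, 3.027, 0.002]
ft_force: [-0.5, -0.2, -2.1]
grip_width: 25.6
grasp_force: 43.9
```

```bash
python3 - <<'E'
from h import *
s,p,R=pose(); rel([499,154,152])
c=cam('side'); W=world(c); g=c['pixels'].astype(int)
T=(W-p)@R   # tool coords
m=np.isfinite(W[...,0])&(abs(T[...,0])<80)&(abs(T[...,1])<40)&(T[...,2]<140)&(T[...,2]>-60)
np.savez('s5.npz',W=W,T=T,px=g,m=m)
w=m&(g.min(-1)>90)&(abs(T[...,1]+13)<5)
P=T[w]; print(len(P)); r=cv2.minAreaRect(P[:,[0,2]].astype(np.float32)); print('face rect x,z',r)
tip=m&(T[...,2]>80); Q=T[tip]; print(np.c_[Q,g[tip]].round(0)[np.argsort(Q[:,2])][-12:])
cv2.imwrite('pics/c5.png',cv2.resize(c['pixels'][90:240,190:340,::-1],(600,600)))
E
```

```text
t 5.17 p [458.6 179.  266.6] tool y az 59.0 tilt 0.07 w 25.6 gf 43.9 F [-0.5 -0.2 -2.1] q6 -0.66
tool delta mm [-47.4  -0.7 114.6]
R [[-0.86, 0.52, 0.0], [0.52, 0.86, 0.0], [-0.0, 0.0, -1.0]]
474
face rect x,z ((-16.010318756103516, 17.998802185058594), (45.35369110107422, 134.1733856201172), 19.574031829833984)
[[-33.  -7.  84. 135. 133. 135.]
 [-41.  -6.  84. 155. 154. 155.]
 [-43.  -3.  86. 119. 119. 118.]
 [-35.  -7.  86. 117. 117. 117.]
 [-43.  -4.  89. 135. 135. 136.]
 [-40.  -3.  89. 137. 135. 135.]
 [-45.  -3.  93. 136. 136. 136.]
 [-36.   2.  93. 121. 121. 121.]
 [-44.   3.  93.  62.  69.  64.]
 [-42.  -2.  93. 179. 176. 179.]
 [-39.  -2.  93. 141. 138. 141.]
 [-43.  -6.  94. 138. 138. 140.]]
```

View pics/c5.png

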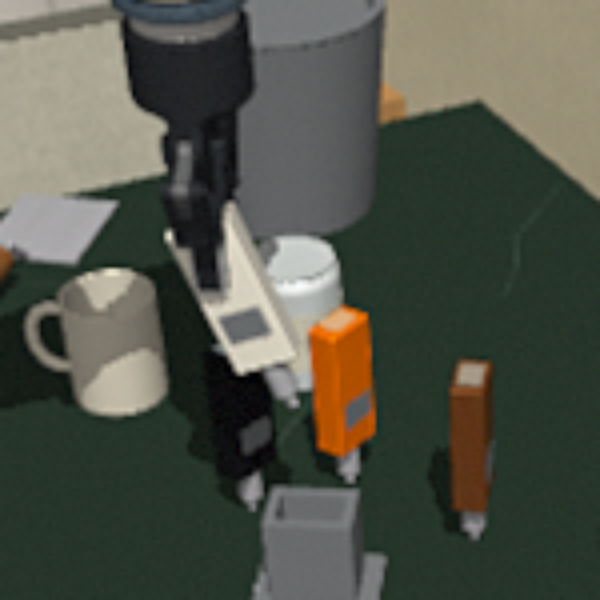

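The meter is clear of the dock, tip near (292,403), tilted 19.6° in the grip. Now I turn it to the tile and carry it over.

>>> apply_moves --commands '[[[0,0,0,-5,0.02],[0,0,0,-5,0.02],[0,0,0,-5,0.02],[0,0,0,-5,0.02],[0,0,0,-5.3,0.02],[0,-0.006,0,0,0.02],[0,-0.012,0,0,0.02],[0,-0.02,0,0,0.02]]]'

```text
t: 5.88
eef_pos: [454.1, 140.7, 265.2]
ee_rot: [-0.159, -3.136, 0.0]
ft_force: [0.2, -1.0, -1.4]
grip_width: 25.6
grasp_force: 43.7
```

>>> apply_moves --commands '[[[-0.005,-0.025,0,0,0.02],[-0.005,-0.025,0,0,0.02],[-0.005,-0.025,0,0,0.02],[-0.005,-0.025,0,0,0.02],[-0.005,-0.025,0,0,0.02],[-0.005,-0.025,0,0,0.02],[-0.005,-0.025,0,0,0.02],[-0.005,-0.025,0,0,0.02]]]'

```text
t: 6.55
eef_pos: [473.5, -64.0, 265.6]
ee_rot: [-0.162, -3.136, 0.0]
ft_force: [0.1, 0.1, -2.8]
grip_width: 25.6
grasp_force: 43.7
```

>>> apply_moves --commands '[[[-0.005,-0.025,0,0,0.02],[-0.005,-0.025,0,0,0.02],[0,-0.025,0,0,0.02],[0,-0.025,0,0,0.02],[0,-0.025,0,0,0.02],[0,-0.02,0,0,0.02],[0,-0.01,0,0,0.02],[0,0,0,0,0.02]]]'

```text
t: 7.22
eef_pos: [468.1, -219.2, 265.6]
ee_rot: [-0.163, -3.136, 0.0]
ft_force: [0.0, 0.2, -2.3]
grip_width: 25.7
grasp_force: 43.7
```

```bash
python3 - <<'E'
from h import *
rel([469.6,-216.8,194.9])
E
```

```text
t 7.22 p [ 468.1 -219.2  265.6] tool y az 84.0 tilt 0.07 w 25.7 gf 43.7 F [ 0.   0.2 -2.3] q6 -1.91
tool delta mm [-1.3  2.5 70.7]
R [[-0.99, 0.1, -0.0], [0.1, 0.99, -0.0], [0.0, -0.0, -1.0]]
```

>>> apply_moves --commands '[[[-0.0013,0.0025,0.012,0,0.02],[0,0,0.02,0,0.02],[0,0,0.02,0,0.02],[0,0,0.012,0,0.02],[0,0,0.0067,0,0.02],[0,0,0,0,0.02]]]'

```text
t: 7.72
eef_pos: [469.6, -213.7, 194.0]
ee_rot: [-0.157, -3.135, -0.002]
ft_force: [0.2, -0.0, -1.9]
grip_width: 25.2
grasp_force: 43.7
```

```bash
python3 - <<'E'
from h import *
rel([469.6,-216.8,194.9])
s,p,R=pose()
out=[]
for n in('side','top'):
    c=cam(n); W=world(c); T=(W-p)@R; g=c['pixels']; np.savez(n+'6.npz',W=W,T=T,px=g)
    m=np.isfinite(W[...,0])&(abs(T[...,1])<25)&(T[...,0]<20)&(T[...,0]>-75)&(T[...,2]>75)&(T[...,2]<103)
    Q=np.c_[T[m],W[m],np.argwhere(m)[:,::-1],g[m]]; print(n,len(Q)); print(Q[np.argsort(Q[:,2])][-10:].round(0))
    w=m if 0 else np.isfinite(W[...,0])&(g.min(-1)>90)&(abs(T[...,0])<60)&(abs(T[...,1])<25)&(T[...,2]<75)&(T[...,2]>-60)
    print('tilt rect',cv2.minAreaRect(T[w][:,[0,2]].astype(np.float32)))
    X=np.array(c['R'])@(p+R@[-43,0,97])+np.array(c['t']).ravel(); u=(X[:2]/X[2]*c['f']+[c['cx'],c['cy']]); print('pred tip px',u)
    a,b=int(u[0]),int(u[1]); out.append(cv2.resize(g[b-60:b+60,a-40:a+40,::-1],(400,600),interpolation=cv2.INTER_CUBIC))
    print('crop origin',a-40,b-60)
cv2.imwrite('pics/c6.png',np.hstack(out))
E
```

```text
t 7.72 p [ 469.6 -213.7  194. ] tool y az 84.3 tilt 0.18 w 25.2 gf 43.7 F [ 0.2 -0.  -1.9] q6 -1.9
tool delta mm [-0.3 -3.1 -0.9]
R [[-0.99, 0.1, -0.0], [0.1, 0.99, 0.0], [0.0, 0.0, -1.0]]
side 26
[[ -30.   -8.   82.  499. -224.  112.  333.  296.  112.  113.  117.]
 [ -40.   -8.   82.  508. -226.  112.  337.  295.  154.  150.  144.]
 [ -43.   -6.   83.  512. -224.  111.  338.  294.  170.  158.  141.]
 [ -33.   -8.   83.  501. -225.  111.  334.  296.  126.  128.  132.]
 [ -30.   -3.   83.  499. -220.  110.  332.  295.  106.  106.  109.]
 [ -35.   -8.   84.  504. -225.  110.  335.  296.  130.  129.  134.]
 [ -39.   -6.   88.  507. -223.  106.  336.  296.  129.  131.  138.]
 [ -43.   -2.   93.  512. -220.  101.  337.  296.  176.  167.  154.]
 [ -38.   -2.   95.  507. -219.   99.  335.  297.  128.  127.  128.]
 [ -43.   -3.   96.  512. -221.   98.  337.  297.  152.  142.  128.]]
tilt rect ((-11.866643905639648, 8.682586669921875), (44.07732009887695, 142.22921752929688), 19.23979949951172)
pred tip px [336.49606279 296.39597687]
crop origin 296 236
top 0
[]
tilt rect ((24.308643341064453, -38.17940902709961), (5.409480571746826, 2.3734521865844727), 78.9024887084961)
pred tip px [390.35893795 275.90567165]
crop origin 350 215
```

View pics/c6.png

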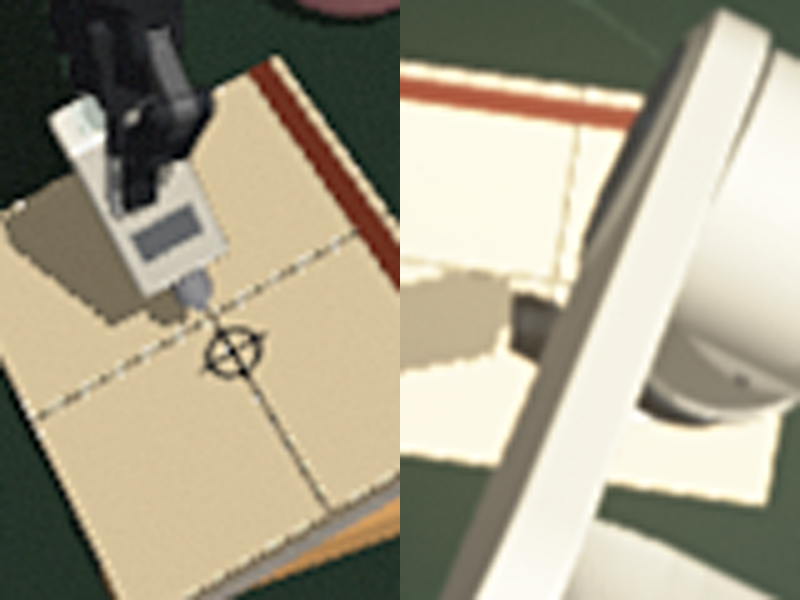

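```bash
cat >> h.py <<'E'
n_=np.array([-.3405,.034,.9395]);n_/=np.linalg.norm(n_)
X_=np.array([np.cos(np.radians(-5.75)),np.sin(np.radians(-5.75)),0]);X_-=n_*(X_@n_);X_/=np.linalg.norm(X_);Y_=np.cross(n_,X_)
def ray(c,uv,p0):   # pixel ray with plane through p0, normal n_
    R=np.array(c['R']);t=np.array(c['t']).ravel();o=-R.T@t
    d=R.T@np.array([(uv[0]-c['cx'])/c['f'],(uv[1]-c['cy'])/c['f'],1]); return o+d*((p0-o)@n_)/(d@n_)
E
python3 - <<'E'
from h import *
rel([469.6,-216.8,194.9]); c=cam('side'); rel([469.6,-216.8,194.9])
M0=np.array([526,-222.5,60.3]); M=ray(c,(342.4,306),M0); print('mark',M)
for a in(30,36,40,44):
    P=ray(c,(338.2,298.2),M+a*n_); d=P-M; print(a,'tip',P.round(1),'err X,Y',(d@X_).round(1),(d@Y_).round(1))
E
```

```text
t 7.82 p [ 470.9 -214.5  195.9] tool y az 84.3 tilt 0.01 w 25.4 gf 43.7 F [ 0.8 -0.2 -2.3] q6 -1.9
tool delta mm [ 1.  -2.4  1. ]
R [[-1.0, 0.1, 0.0], [0.1, 1.0, 0.0], [-0.0, 0.0, -1.0]]
t 7.87 p [ 471.2 -214.8  196.3] tool y az 84.3 tilt 0.06 w 25.2 gf 43.7 F [ 0.1 -1.  -1.5] q6 -1.9
tool delta mm [ 1.4 -2.2  1.4]
R [[-1.0, 0.1, 0.0], [0.1, 1.0, -0.0], [-0.0, -0.0, -1.0]]
mark [ 526.53311112 -223.10364522   60.51505937]
30 tip [ 516.7 -218.4   88.7] err X,Y 0.0 3.7
36 tip [ 514.1 -222.5   94.3] err X,Y -0.2 -0.7
40 tip [ 512.3 -225.3   98. ] err X,Y -0.3 -3.6
44 tip [ 510.5 -228.1  101.7] err X,Y -0.4 -6.6
```

Side crop: mark centre at px (342.4,306) and tip at (338.2,298.2), on line up-slope. I'm approaching along the normal with a small y correction.

>>> apply_moves --commands '[[[-0.0019,-0.002,0.0052,0,0.02],[-0.0019,0,0.0052,0,0.02],[-0.0019,0,0.0052,0,0.02],[-0.0019,0,0.0052,0,0.02],[0,0,0,0,0.02],[0,0,0,0,0.02]]]'

```text
t: 8.37
eef_pos: [477.9, -217.5, 174.2]
ee_rot: [-0.156, -3.137, -0.001]
ft_force: [0.7, 0.8, -2.5]
grip_width: 25.8
grasp_force: 43.7
```

```bash
python3 - <<'E'
from h import *
rel([469.6,-216.8,194.9]); c=cam('side'); g=c['pixels']
cv2.imwrite('pics/c7.png',cv2.resize(g[270:330,302:382,::-1],(800,600),interpolation=cv2.INTER_CUBIC))
W=world(c)
for v in range(292,310): print(v,[(int(g[v,u].sum()/3)) for u in range(332,350)])
E
```

```text
t 8.37 p [ 477.9 -217.5  174.2] tool y az 84.3 tilt 0.06 w 25.8 gf 43.7 F [ 0.7  0.8 -2.5] q6 -1.9
tool delta mm [  8.4  -0.2 -20.7]
R [[-1.0, 0.1, -0.0], [0.1, 1.0, 0.0], [0.0, 0.0, -1.0]]
292 [144, 175, 191, 203, 198, 196, 195, 195, 196, 195, 208, 202, 164, 188, 185, 186, 187, 163]
293 [192, 203, 199, 196, 194, 196, 197, 197, 202, 205, 201, 192, 167, 203, 192, 128, 151, 175]
294 [200, 199, 195, 196, 197, 198, 200, 186, 181, 203, 189, 201, 208, 176, 163, 133, 163, 194]
295 [196, 196, 195, 196, 198, 199, 172, 133, 136, 175, 191, 192, 174, 156, 168, 182, 193, 188]
296 [194, 192, 198, 212, 199, 142, 141, 115, 123, 134, 145, 165, 191, 180, 191, 191, 188, 187]
297 [199, 206, 201, 175, 164, 116, 143, 140, 130, 117, 130, 178, 208, 187, 189, 188, 187, 188]
298 [194, 173, 147, 113, 124, 137, 144, 146, 135, 125, 155, 195, 189, 188, 188, 186, 187, 187]
299 [135, 106, 74, 100, 124, 135, 141, 144, 138, 134, 161, 195, 190, 189, 188, 187, 186, 188]
300 [87, 101, 90, 89, 115, 130, 141, 144, 141, 150, 181, 201, 198, 194, 194, 189, 189, 188]
301 [110, 91, 87, 80, 104, 126, 137, 146, 137, 121, 120, 120, 123, 146, 184, 198, 193, 192]
302 [87, 84, 94, 94, 96, 109, 124, 140, 133, 100, 125, 129, 101, 100, 117, 154, 145, 159]
303 [173, 91, 104, 101, 100, 97, 79, 93, 97, 117, 199, 198, 186, 151, 29, 60, 107, 174]
304 [193, 86, 92, 127, 153, 78, 66, 136, 133, 77, 170, 199, 144, 117, 73, 69, 138, 201]
305 [181, 158, 159, 180, 186, 101, 108, 197, 206, 158, 80, 137, 112, 159, 151, 88, 130, 201]
306 [192, 192, 195, 197, 172, 89, 141, 209, 202, 148, 4, 111, 190, 206, 171, 62, 133, 198]
307 [188, 187, 190, 196, 165, 78, 125, 145, 108, 119, 123, 81, 173, 209, 159, 63, 155, 196]
308 [188, 187, 189, 196, 174, 80, 70, 120, 155, 183, 188, 93, 123, 192, 108, 114, 186, 192]
309 [187, 188, 189, 184, 147, 70, 41, 125, 193, 207, 204, 155, 68, 123, 120, 177, 196, 189]
```

View pics/c7.png

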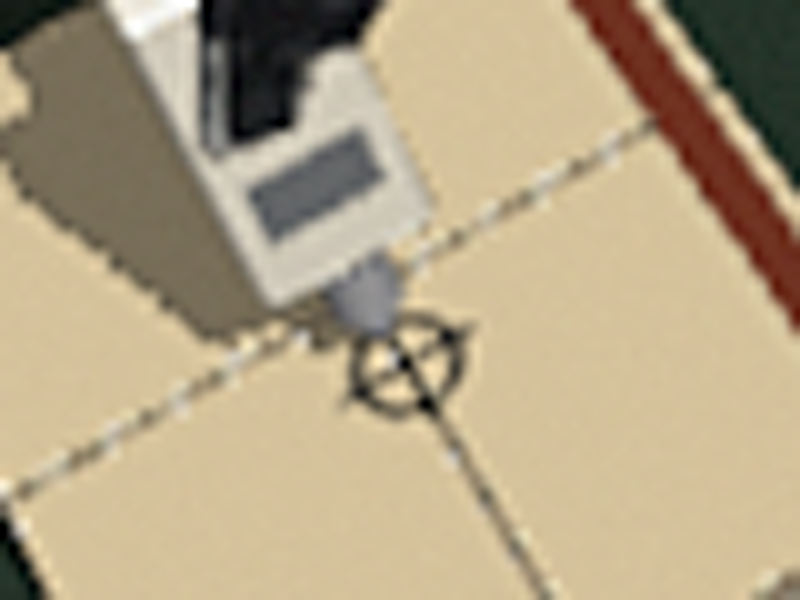

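```bash
python3 - <<'E'
from h import *
c=cam('side'); M0=np.array([526,-222.5,60.3]); M=ray(c,(342.1,305.8),M0); print('mark',M)
s,p,R=pose(); T=p+R@[-42,0,97]; d=T-M; print('kin',d@X_,d@Y_,d@n_)
for a in(8,11,14,18):
    P=ray(c,(339.6,302.7),M+a*n_); d=P-M; print(a,'tip',P.round(1),'err X,Y',(d@X_).round(1),(d@Y_).round(1))
E
```

```text
mark [ 526.28260829 -222.1443633    60.38955452]
kin -0.09024208569702896 -0.26334622647151484 18.48891252083613
8 tip [ 522.7 -216.1   67.4] err X,Y -1.6 5.6
11 tip [ 521.4 -218.2   70.2] err X,Y -1.6 3.5
14 tip [ 520.  -220.2   73. ] err X,Y -1.7 1.3
18 tip [ 518.3 -222.9   76.7] err X,Y -1.8 -1.6
```

>>> apply_moves --commands '[[[-0.0022,0,0.0033,0,0.02],[-0.0012,0,0.0033,0,0.02],[-0.0012,0,0.0033,0,0.02],[-0.001,0,0.0028,0,0.02],[0,0,0,0,0.02],[0,0,0,0,0.02]]]'

```text
t: 8.97
eef_pos: [483.6, -218.1, 161.8]
ee_rot: [-0.156, -3.137, -0.0]
ft_force: [-0.7, 0.0, -3.1]
grip_width: 25.6
grasp_force: 43.7
```

```bash
cat > f.py <<'E'
from h import *
F=[];P=[];TQ=[]
for i in range(10):
    c=cam('side'); s,p,R=pose(); F.append(s['ft_force']);P.append(p);TQ.append(s['wrist_torque'])
F=np.mean(F,0);p=np.mean(P,0);T=p+R@[-42,0,97]; d=T-np.array([526.3,-222.1,60.4])
print('t',s['t'],'F',F.round(2),'F.n',(F@n_).round(2),'tq',np.mean(TQ,0).round(3),'p',p.round(1),'kin X,Y,n',(d@X_).round(1),(d@Y_).round(1),(d@n_).round(1))
E
python3 f.py
```

```text
t 9.4667 F [ 0.24  0.26 -1.98] F.n -1.94 tq [-0.002  0.03   0.013] p [ 483.7 -218.2  162.2] kin X,Y,n 0.9 -0.3 4.8
```

>>> apply_moves --commands '[[[-0.0007,0,0.0019,0,0.02],[-0.0007,0,0.0019,0,0.02],[0,0,0,0,0.02],[0,0,0,0,0.02]]]'

```text
t: 9.8
eef_pos: [485.2, -218.3, 158.2]
ee_rot: [-0.156, -3.138, -0.0]
ft_force: [0.2, -0.8, -1.2]
grip_width: 25.1
grasp_force: 43.8
```

```bash
python3 f.py
```

```text
t 10.3 F [ 0.12 -0.16 -1.1 ] F.n -1.08 tq [-0.01  -0.     0.008] p [ 485.1 -218.3  158.3] kin X,Y,n 0.9 -0.3 0.6
```

>>> apply_moves --commands '[[[-0.0007,0,0.0019,0,0.02],[-0.0007,0,0.0019,0,0.02],[0,0,0,0,0.02],[0,0,0,0,0.02]]]'

```text
t: 10.63
eef_pos: [486.5, -218.4, 154.4]
ee_rot: [-0.156, -3.138, -0.0]
ft_force: [-1.2, 0.8, 0.5]
grip_width: 25.2
grasp_force: 44.0
```

```bash
python3 f.py
```

```text
t 11.1333 F [-0.54 -0.1   0.2 ] F.n 0.37 tq [ 0.005  0.114 -0.004] p [ 486.5 -218.4  154.5] kin X,Y,n 0.9 -0.3 -3.4
```

The push is about 2.3–2.6 N, so the tip is roughly 5 mm in. One last look to check.

```bash
python3 - <<'E'
from h import *
s,p,R=pose(); c=cam('side'); g=c['pixels']; W=world(c); T=(W-p)@R
w=np.isfinite(W[...,0])&(g.min(-1)>90)&(abs(T[...,0])<60)&(abs(T[...,1])<25)&(T[...,2]<70)&(T[...,2]>-60)
print('tilt rect',cv2.minAreaRect(T[w][:,[0,2]].astype(np.float32)))
cv2.imwrite('pics/c8.png',cv2.resize(g[270:330,302:382,::-1],(800,600),interpolation=cv2.INTER_CUBIC))
E
```

```text
tilt rect ((-12.374855041503906, 10.479118347167969), (43.81718063354492, 128.028564453125), 19.28042984008789)
```

View pics/c8.png

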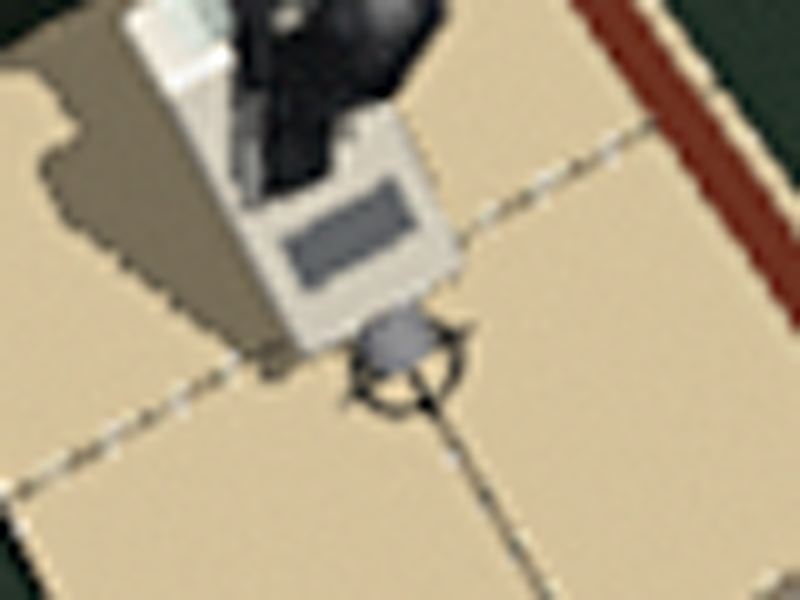

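The tip end sits at crop (405,370), on the cross at (405,362) and well inside the ring. The tilt measures 19.3°, against 20° for the tile. Handing in.

```bash
python3 -c "
from plant import bot
print(bot.sign_off())"
```

```text
the job is handed in; nothing more can be done
None
```

I handed the job in at about 11 s with the meter still gripped and its tip inside the ring, within about 3 mm of the cross by the camera. The meter is within about 1° of square to the tile, pushed with about 2.3 N so the tip is roughly 5 mm in; the hand-in returned no verdict.

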